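# Feed one stud and push it into the bay

### The job

Press the plunger of the stud feeder all the way down once and let it come back up, so that a single round brass stud slides out at the front. Then push that stud aside with the fingertips, flat along the bench and without picking it up, into the open-fronted wooden bay until it lies wholly inside. Leave the remaining studs in the feeder and do not disturb the other things on the bench.

Things in the scene. Friction and masses are not known exactly. Their poses are not given: they have to be found in the camera images.
- feeder: Fixed grey metal feeder on the bench. Origin on its magazine's upright axis at bench level; studs leave along its -x, y is its left. Magazine 42 (x) x 49 (y) x 48 mm tall, open on top, window in front; low body behind, 38 mm tall, 49 wide, to x = 103 mm; feet 5 mm tall to y = +-38 mm, x = -30 to 110 mm.
- exit (a point): Middle of the exit slot at bench level in the magazine's front face, 22 mm in front (-x) of the feeder's origin; axes as the feeder's. The ejected stud slides straight out on the bench and stops with its centre about 40 mm (36 to 60 mm; farther after a fast press) in front of this point.
- plunger (a joint): Press of the plunger in m: 0 up, 0.022 fully down (hard stop). A spring lifts it when released; about 5 N at the start, 9 to 12 N at the bottom. It drives a flat steel tongue (28 mm wide, 7 mm high) out of the exit slot, 3 mm per mm pressed, pushing out the lowest stud; on release the tongue goes back and the next stud drops.
- plunger_top (a point): Centre of the flat top of the feeder's plunger cap, a black disc 32 mm in diameter, 55 mm behind the feeder's origin (its +x) and 80 mm above the bench when up, 58 mm when fully down. The plunger moves straight down.
- stud0: The lowest of the four identical studs in the magazine, the one that a press ejects: flat round brass disc 34 mm in diameter, 8 mm thick, about 20 g, lying flat on the bench. Origin at the centre of its underside.
- stud1: Second stud from the bottom in the magazine (same size; origin at the centre of its underside, 8 mm above the bench at the start); drops 8 mm after the press and must stay in the magazine.
- stud2: Third stud, above stud1 (origin 16 mm above the bench at the start); must stay in the magazine.
- stud3: Top stud, above stud2 (origin 24 mm above the bench at the start); must stay in the magazine.
- bay: The bay: fixed three-sided plywood frame, no floor (bare bench inside), left or right of the feeder. Origin at the centre of its inside at bench level. Open to its -x, roughly towards the robot. Inside 70 mm deep (x from -35 mm, the mouth, to +35 mm, the back wall), 80 mm wide (y +-40 mm); walls 10 mm thick, 14 mm tall.
- tray: Fixed closed four-sided plywood frame like the bay but with a front wall too, on the other side of the feeder; 90 x 100 mm outside, 14 mm tall. Holds five small steel snaps. Origin at its centre at bench level. Not used.
- ring_a: Bystander: plain steel ring lying flat, 34 mm outside, 6 mm thick. Leave it alone.
- setter: Bystander: upright steel rivet setter, 16 mm thick, 60 mm tall. Leave it alone.
- dome_weight: Bystander: dark steel dome weight, 44 mm wide, 30 mm tall. Leave it alone.
- hammer: Bystander: hammer lying on the bench. Leave it alone.
- awl: Bystander: awl lying on the bench, 160 mm long. Leave it alone.
- glue: Bystander: white glue bottle, 56 mm wide, 120 mm tall. Leave it alone.
- rivet_cup: Bystander: open steel cup, 72 mm wide, 50 mm tall. Leave it alone.

How it is judged:
By the outcome, as a careful person would: the job done as asked, in the order asked, and still so for the second after the job is handed in, with the robot touching nothing.
It also fails if it takes over 67 s, if anything falls off the work surface, if the arm or the gripper's body presses on something with over 40 N, if the wrist force passes 120 N, or if a joint passes its speed limit or range.

### The arm

A 6-joint arm with a two-finger parallel gripper is mounted at the origin on the work surface. World frame = base frame: x ahead of the robot, y to its left, z up, the work surface at z = 0. Lengths are in m, angles in rad, forces in N, time in s.
With the tool pointing down it reaches from about 0.35 to 0.975 m from the base axis. Payload 4.9 kg.
Tool frame: the origin (TCP) lies on the front face of the gripper's body, between the roots of the fingers; the fingertips stand ctrl.finger_overhang ahead of it and the grasp point (between the pads) lies 54 mm ahead of it (ctrl.finger_overhang is the distance from the TCP to the fingertips, in m); z points along the fingers, y is the line along which they close (so a half turn about z gives the same grasp; the last joint's range is limited). The gripper opens to 85 mm and grips with 20 to 120 N. Pads are 22 mm wide; open, the fingers measure 114 mm over their backs; the gripper's body (76 mm by 85 mm) begins 54 mm behind the grasp point. The pads swing forward as they close: fully open they stand 13 mm farther back than shut.
Start: joints at [-1.374, 0.053, 1.613, -0, 1.476, -0.119], TCP at [0.194, -0.594, 0.304] pointing down, gripper open.
Joint ranges: [-3.01, 3.01], [-1.01, 2.22], [0.06, 2.58], [-1.02, 4.17], [0.09, 2.62], [-3.14, 3.14]. Speed limits (rad/s): [2.57, 2.57, 3.14, 3.14, 3.14, 3.14].

### API

Orientations are given as a rotation vector (axis times angle).
In Python, from station import ctrl, vision gives the robot as it stands. The module is installed in compiled form; this text tells all that it offers.
- The arm moves only by the tool drive_tool, never from a script. Its argument "rows" is a list of rows, each a list of 2 entries, a list of its own where there are three numbers: the shift along the tool's x, y, z in m, then the turn about the tool's z in rad. A call has 1 to 10 rows; each row shifts and turns the commanded pose from where the row before left it, along the tool's axes as they then stand; what a row does not reach is not made up. A row lasts 1/10 s, in which the tool goes at most 50 mm and 8.59 degrees, less where a joint would pass 70% of its speed; a pose out of reach is approached as far as the arm can. A call with a gripper value outside its range is refused whole. "jaw" is the closure, from 0 (fully open) to 1 (shut), set as the call begins (left out, the last holds). The fingers move at their own pace and stop on an object; "grip_force" is the grip in N (left out, the last holds). Time passes only in rows, so rows that do not move let the fingers close. It gives the time, the measured TCP pose, the force, the opening and the grip force at its end, in the units of the state.
- ctrl.get_obs(): the state, without advancing time (a new reading comes with each control period).
- vision.get_image(name): name is "side" or "top"; returns a dict with "image" (384x512x3 uint8, blue, green, red), "vertical_fov" (degrees; the focal length in pixels is half the picture's height over the tangent of half this angle, whatever the lens; pixels are square), "cx", "cy" (the principal point, pixels), "dist_coeffs" ([k1, k2, p1, p2, k3] as OpenCV has them; the pictures are not rectified), "R" (3x3) and "t" (3): a world point X has camera coordinates R X + t. Camera axes: x right, y down, z forward; pixel columns grow to the right and rows downward; lengths in m; the calibration is good to about 2 mm. A picture is of the moment at which its call begins. There is no depth.
- ctrl.finish_job(): hands the job in; it is judged then, once.
The state is a dict: "t": time; "q": joint angles; "dq": joint speeds; "effort": joint torques, N m; "tool_pos": TCP position; "tool_rot": TCP orientation; "contact_force": force on the tool from outside, world axes, zero at the start; "wrist_torque": the same for the moment, N m; "opening": finger opening in m; "grip_force": force on a finger pad.
Only numpy, scipy, OpenCV 4.12 (cv2) and the standard library are available. Lean on these libraries where they do the work, as an engineer would, in place of code of your own. Each camera call takes 0.05 s, during which the arm holds its last target. There are 200 camera calls.

## Working session

There is one attempt and no reset: what is moved stays moved. The work goes in short steps, Python scripts to look and compute and a tool call to move; the robot and the scene stay as the last step left them, time stands still between calls to the robot, and variables do not carry over. Pictures are saved under pics/ and viewed, at most 10 in all, crops included, and the job is handed in when it is done.

Besides the shell and the picture viewer there is one more tool, called after ">>>" as a command line: name --argument value ..., lists and objects as JSON in quotes. drive_tool: Moves the arm, as the interface text tells. Its arguments: {"type":"object","properties":{"rows":{"type":"array","items":{"type":"array"}},"jaw":{"type":"number"},"grip_force":{"type":"number"}},"required":["rows"]}

```bash
mkdir -p pics
cat > h.py <<'E'
import numpy as np,cv2
from station import ctrl,vision
def get(n,save=None):
    d=vision.get_image(n)
    if save: cv2.imwrite('pics/'+save,d['image'])
    return d
def K(d):
    f=192/np.tan(np.radians(d['vertical_fov'])/2)
    return np.array([[f,0,d['cx']],[0,f,d['cy']],[0,0,1]])
def cast(d,uv,z):
    uv=np.array(uv,float).reshape(-1,1,2)
    n=cv2.undistortPoints(uv,K(d),np.array(d['dist_coeffs'])).reshape(-1,2)
    R=np.array(d['R']);t=np.array(d['t']);C=-R.T@t
    r=np.c_[n,np.ones(len(n))]@R
    return C+r*((z-C[2])/r[:,2])[:,None]
def proj(d,X):
    return cv2.projectPoints(np.array(X,float).reshape(-1,3),cv2.Rodrigues(np.array(d['R']))[0],np.array(d['t']),K(d),np.array(d['dist_coeffs']))[0].reshape(-1,2)
E
python3 - <<'E'
from h import *
for n in('top','side'):
    d=get(n,n+'0.png');print(n,-np.array(d['R']).T@d['t'],d['vertical_fov'])
o=ctrl.get_obs();print(o['t'],o['tool_pos'],o['tool_rot'],ctrl.finger_overhang,o['opening'])
E
```

```text
top [0.38362655 0.00656101 1.01668559] 55.8165217376958
side [ 0.47159731 -0.85091355  0.7075163 ] 50.513725045725366
0.1 [ 0.19401922 -0.59366841  0.30279496] [-3.10065322e+00 -4.93709978e-01  1.15157329e-04] 0.0726 0.08533291208576953
```

View pics/top0.png

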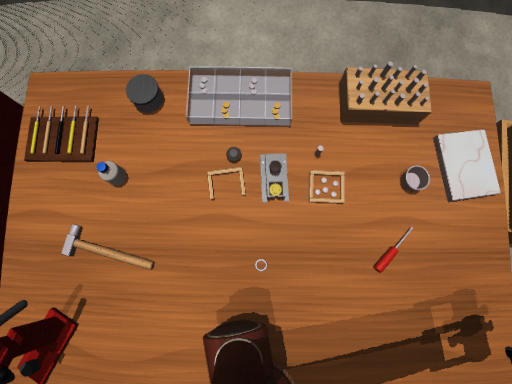

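View pics/side0.png

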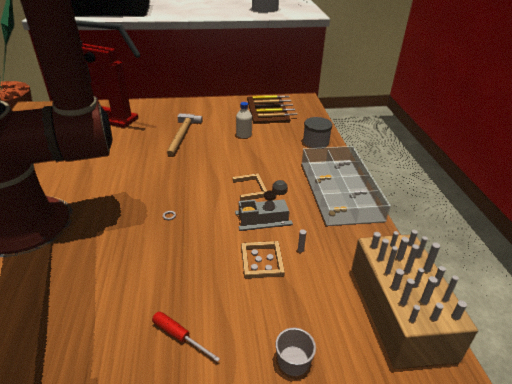

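The top view shows the feeder at about (275,178), with its plunger cap at (275,168) and brass studs at (276,189). The bay is at about (227,184) and opens downwards (-x). The ring is at (261,265), the dome at (233,155), and the tray is on the right. The side view shows the same layout.

Run:
```python
from h import *
d=get('top');im=d['image'];s=get('side');si=s['image']
hsv=cv2.cvtColor(im,cv2.COLOR_BGR2HSV)
def crop(im,x,y,w,h,k): return cv2.resize(im[y:y+h,x:x+w],None,fx=k,fy=k,interpolation=cv2.INTER_CUBIC)
cv2.imwrite('pics/c0.png',np.vstack([crop(im,195,140,160,70,5)]))
cv2.imwrite('pics/c1.png',crop(si,220,165,80,65,8))
def blobs(m,x0,y0,x1,y1,name,z,dd=d,mina=15):
    q=np.zeros_like(m);q[y0:y1,x0:x1]=m[y0:y1,x0:x1]
    n,l,st,c=cv2.connectedComponentsWithStats(q)
    for i in range(1,n):
        if st[i,4]>mina: print(name,c[i].round(1),st[i],cast(dd,c[i],z)[0].round(4))
blobs(cv2.inRange(hsv,(20,120,90),(35,255,255)),255,180,295,205,'stud',.032)
blobs(cv2.inRange(hsv,(0,0,0),(180,255,50)),262,155,290,182,'cap',.08)
blobs(cv2.inRange(hsv,(10,60,150),(30,190,255)),200,160,250,205,'bay',.014)
blobs(cv2.inRange(hsv,(0,0,120),(180,60,255)),250,255,272,275,'ring',.006)
```

```text
stud [275.2 189. ] [270 183  12  13 128] [ 0.5712 -0.0459  0.032 ]
bay [224.3 182.5] [ 200  160   50   45 2089] [0.5907 0.0971 0.014 ]
ring [260.5 264.5] [255 259  12  12  56] [ 0.3647 -0.0089  0.006 ]
```

View pics/c0.png

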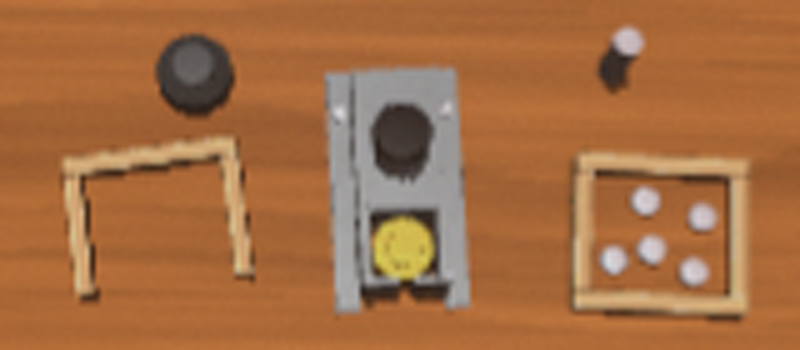

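View pics/c1.png

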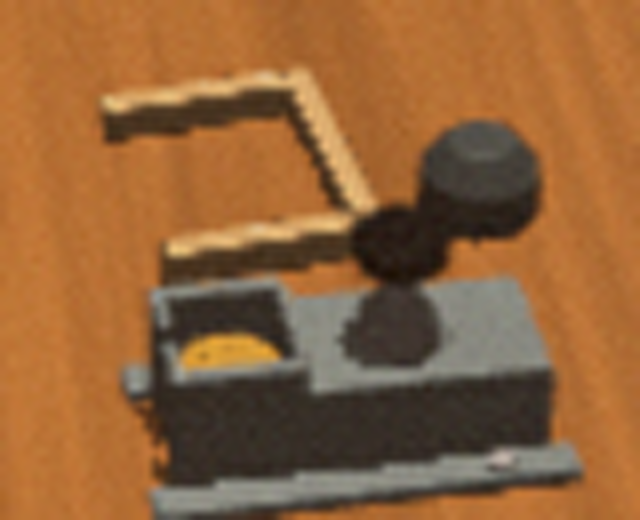

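The crops show the cap centre at crop (401,133), and the feet corners at (337,311), (469,306) and (326,73). The bay's wall corners are at (64,160), (232,138), (252,275) and (80,298). I'll convert these to positions and check the sizes.

Run:
```python
from h import *
d=get('top');s=get('side')
def C(p): return (np.array(p)+.5)/5-.5+[195,140]
P=lambda p,z: cast(d,C(p),z)[:,:2].round(4)
cap=P((401,133),.08)
ft=P([(337,311),(469,306),(326,73)],.005)
by=P([(64,160),(232,138),(252,275),(80,298)],.014)
print('cap',cap,'side',cast(s,(np.array([402,230])+.5)/8-.5+[220,165],.08)[:,:2])
print('feet',ft,np.linalg.norm(ft[0]-ft[1]),np.linalg.norm(ft[0]-ft[2]))
print('bay',by,[np.linalg.norm(by[i]-by[(i+1)%4]) for i in range(4)])
stud=cast(d,[(275.2,189)],.032)[0,:2]
v=ft[2]-ft[0];print('yaws',np.degrees(np.arctan2(v[1],v[0])),np.degrees(np.arctan2(*(ft[0]-ft[1])[::-1]))-90,'stud-cap',np.degrees(np.arctan2(*(cap[0]-stud)[::-1])),np.linalg.norm(cap[0]-stud))
v=(by[0]+by[1]-by[2]-by[3])/2;w=(by[0]+by[3]-by[1]-by[2])/2
print('bay yaw',np.degrees(np.arctan2(v[1],v[0])),np.degrees(np.arctan2(w[1],w[0]))-90,'ctr outer',by.mean(0))
print('dome',P((195,65),.03),'setter',P((628,42),.06))
import scipy.spatial.transform as T
R=T.Rotation.from_rotvec(ctrl.get_obs()['tool_rot']).as_matrix();print(R.round(4))
```

```text
cap [[ 0.6238 -0.0418]] side [[ 0.6267941  -0.04023799]]
feet [[ 0.5388 -0.0104]
 [ 0.5431 -0.085 ]
 [ 0.6781 -0.0019]] 0.07472382484857157 0.13955909142725179
bay [[0.6213 0.1464]
 [0.636  0.0511]
 [0.557  0.0377]
 [0.5421 0.1339]] [np.float64(0.09642707088779583), np.float64(0.08012839696387289), np.float64(0.09734705953443072), np.float64(0.0801803591910138)]
yaws 3.4918236096662523 3.2989214654238594 stud-cap 4.508414858583047 0.0527931186728082
bay yaw 9.297797808783312 8.78662696455109 ctr outer [0.5891   0.092275]
dome [[0.6741 0.0724]] setter [[ 0.6834 -0.168 ]]
[[ 9.505e-01  3.106e-01 -1.000e-04]
 [ 3.106e-01 -9.505e-01  7.000e-04]
 [ 1.000e-04 -7.000e-04 -1.000e+00]]
```

>>> drive_tool --rows '[[[0.036,-0.0245,0],0],[[0.036,-0.0245,0],0],[[0.036,-0.0245,0],0],[[0.036,-0.0245,0],0],[[0.036,-0.0245,0],0],[[0.036,-0.0245,0],0],[[0.036,-0.0245,0],0],[[0.036,-0.0245,0],0]]' --jaw 1 --grip_force 20

```text
t: 1.1
tool_pos: [0.4078, -0.3167, 0.3041]
tool_rot: [3.102, 0.494, 0.001]
contact_force: [0.5, 0.4, -0.5]
opening: 0.0
grip_force: 0.0
```

>>> drive_tool --rows '[[[0.036,-0.0245,0],0],[[0.036,-0.0245,0],0],[[0.036,-0.0245,0],0],[[0.036,-0.0245,0],0],[[0.036,-0.0245,0],0],[[0.036,-0.0245,0],0],[[0.036,-0.0245,0],0],[[0.036,-0.0245,0],0],[[0,0,0],0],[[0,0,0],0]]'

```text
t: 2.1
tool_pos: [0.6201, -0.0417, 0.3035]
tool_rot: [3.102, 0.497, -0.001]
contact_force: [-0.6, -0.3, 0.0]
opening: -0.0
grip_force: 0.0
```

>>> drive_tool --rows '[[[0,0,0],-0.14],[[0,0,0],-0.14],[[0,0,0],-0.14],[[0,0,0],-0.14],[[0,0,0],-0.14],[[0,0,0],-0.14],[[0,0,0],-0.14],[[0,0,0],-0.14],[[0,0,0],-0.14],[[0,0,0],-0.14]]'

```text
t: 3.1
tool_pos: [0.6192, -0.044, 0.304]
tool_rot: [2.05, 2.38, -0.001]
contact_force: [0.2, 0.4, 0.7]
opening: 0.0003
grip_force: 0.0
```

```bash
cat >> h.py <<'E'
from scipy.spatial.transform import Rotation as Ro
def st(target=None):
    o=ctrl.get_obs();R=Ro.from_rotvec(o['tool_rot']).as_matrix()
    print('t',o['t'],'p',np.round(o['tool_pos'],4),'yaw',np.degrees(np.arctan2(R[1,0],R[0,0])).round(2),'z',R[:,2].round(3),'op',round(o['opening'],4),'F',np.round(o['contact_force'],1),'oh',ctrl.finger_overhang,'q',np.round(o['q'],2))
    if target is not None: print('tool shift',(R.T@(np.array(target)-o['tool_pos'])).round(4))
E
python3 -c "
from h import *
st([.625,-.041,.18])"
```

```text
t 3.1 p [ 0.6192 -0.044   0.304 ] yaw 98.52 z [-0. -0. -1.] op 0.0003 F [0.2 0.4 0.7] oh 0.0726 q [-0.19  0.04  1.62 -0.    1.48 -0.34]
tool shift [0.0022 0.0062 0.124 ]
```

>>> drive_tool --rows '[[[0.002,0.006,0.02],0],[[0,0,0.03],0],[[0,0,0.03],0],[[0,0,0.03],0],[[0,0,0.02],0],[[0,0,0.005],0],[[0,0,0],0]]'

```text
t: 3.8
tool_pos: [0.6247, -0.0406, 0.1683]
tool_rot: [-2.055, -2.374, 0.002]
contact_force: [-0.1, -0.3, -0.1]
opening: 0.0001
grip_force: 0.0
```

```bash
python3 -c "
from h import *
st([.625,-.041,.1526])
d=get('side');im=d['image'];c=cv2.resize(im[130:230,200:320],None,fx=6,fy=6,interpolation=cv2.INTER_CUBIC);cv2.imwrite('pics/s1.png',c[:600])"
```

```text
t 3.8 p [ 0.6247 -0.0406  0.1683] yaw 98.23 z [-0.002  0.    -1.   ] op 0.0001 F [-0.1 -0.3 -0.1] oh 0.0726 q [-0.18  0.17  1.72 -0.    1.25 -0.33]
tool shift [-0.0005  0.0002  0.0157]
```

View pics/s1.png

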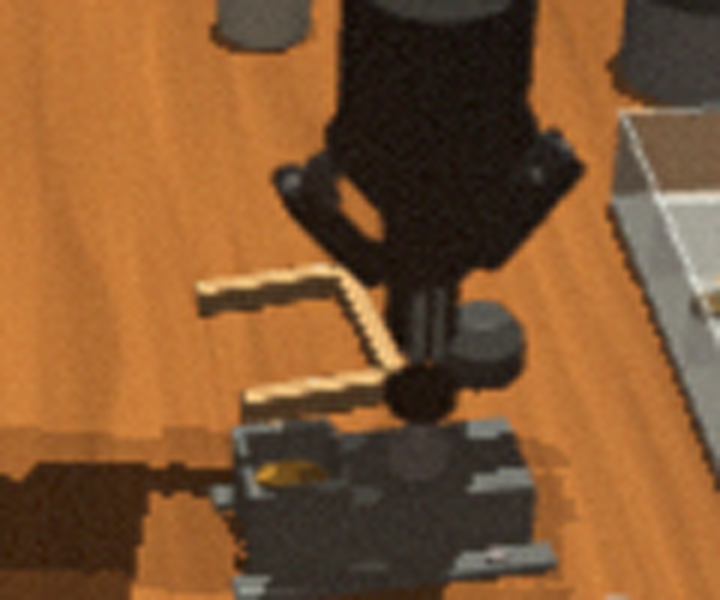

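The fingertips stand centred just above the cap at crop (428,350). I'll press slowly.

>>> drive_tool --rows '[[[0,0,0.006],0],[[0,0,0.006],0],[[0,0,0.003],0],[[0,0,0.002],0],[[0,0,0.002],0],[[0,0,0.002],0],[[0,0,0.002],0],[[0,0,0.002],0]]'

```text
t: 4.65
tool_pos: [0.6257, -0.0397, 0.1458]
tool_rot: [-2.054, -2.377, 0.001]
contact_force: [-6.1, -0.1, 10.1]
opening: -0.0002
grip_force: 5.2
```

>>> drive_tool --rows '[[[0,0,0.002],0],[[0,0,0.002],0],[[0,0,0.002],0],[[0,0,0.002],0],[[0,0,0.002],0],[[0,0,0.001],0],[[0,0,0.001],0],[[0,0,0],0]]'

```text
t: 5.45
tool_pos: [0.6257, -0.0397, 0.1336]
tool_rot: [-2.054, -2.377, 0.001]
contact_force: [-5.1, 0.8, 8.8]
opening: -0.0
grip_force: 4.4
```

>>> drive_tool --rows '[[[0,0,0.001],0],[[0,0,0.001],0],[[0,0,0.001],0],[[0,0,0.001],0],[[0,0,0],0]]'

```text
t: 5.95
tool_pos: [0.6258, -0.0397, 0.1307]
tool_rot: [-2.054, -2.376, 0.001]
contact_force: [-7.1, 1.3, 13.4]
opening: 0.0002
grip_force: 6.6
```

>>> drive_tool --rows '[[[0,0,0.001],0],[[0,0,0.001],0],[[0,0,0],0]]'

```text
t: 6.25
tool_pos: [0.626, -0.0397, 0.1305]
tool_rot: [-2.054, -2.376, 0.001]
contact_force: [-12.5, 2.5, 22.0]
opening: -0.0003
grip_force: 11.1
```

The force jumped with almost no further travel, so this is the hard stop. I'll release it.

>>> drive_tool --rows '[[[0,0,-0.005],0],[[0,0,-0.005],0],[[0,0,-0.006],0],[[0,0,-0.01],0],[[0,0,-0.02],0],[[0,0,-0.04],0],[[0,0,-0.04],0],[[0,0,0],0]]'

```text
t: 7.05
tool_pos: [0.6287, -0.0402, 0.26]
tool_rot: [2.047, 2.368, 0.011]
contact_force: [0.5, 0.7, 1.1]
opening: 0.0001
grip_force: 0.0
```

```bash
python3 -c "
from h import *
st()
d=get('side');im=d['image'];c=cv2.resize(im[140:240,190:310],None,fx=6,fy=6,interpolation=cv2.INTER_CUBIC);cv2.imwrite('pics/s2.png',c)
for n in('top','side'):
    d=get(n);h=cv2.cvtColor(d['image'],cv2.COLOR_BGR2HSV);m=cv2.inRange(h,(19,120,80),(35,255,255))
    k,l,s,c=cv2.connectedComponentsWithStats(m)
    for i in range(1,k):
        X=cast(d,c[i],.008)[0]
        if s[i,4]>10 and .4<X[0]<.62 and -.12<X[1]<.02: print(n,c[i].round(1),s[i],X.round(4))
"
```

```text
t 7.05 p [ 0.6287 -0.0402  0.26  ] yaw 98.31 z [ 0.013 -0.002 -1.   ] op 0.0001 F [0.5 0.7 1.1] oh 0.0726 q [-0.18  0.09  1.65  0.    1.39 -0.33]
side [225.3 219.5] [220 217  10   6  19] [ 0.5113 -0.0469  0.008 ]
```

View pics/s2.png

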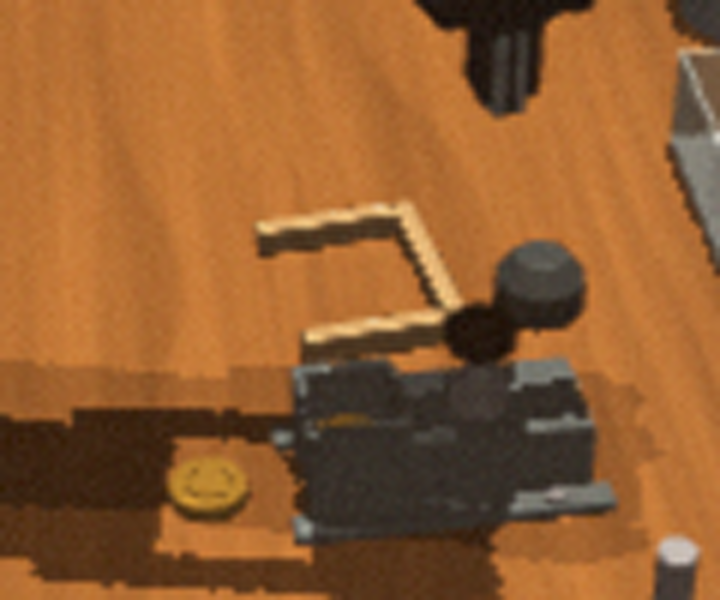

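The stud is out at about pixel (224,219.6) in the side view, near (0.508,-0.048). The plunger is back up and a stud still shows in the magazine. Next I'll move to the right of the stud with a small finger gap, so the fingertips form a cradle.

>>> drive_tool --rows '[[[-0.0074,-0.0255,0],0],[[-0.0074,-0.0255,0],0],[[-0.0074,-0.0255,0],0],[[-0.0074,-0.0255,0],0],[[-0.0074,-0.0255,0],0],[[0,0,0],0],[[0,0,0],0]]' --jaw 0.8

```text
t: 7.9
tool_pos: [0.504, -0.0947, 0.2502]
tool_rot: [-2.054, -2.374, 0.001]
contact_force: [1.0, -0.3, 1.1]
opening: 0.017
grip_force: 0.0
```

```bash
cat > stud.py <<'E'
from h import *
def stud(n='side',lo=(19,120,60)):
    d=get(n);m=cv2.inRange(cv2.cvtColor(d['image'],cv2.COLOR_BGR2HSV),lo,(35,255,255))
    k,l,s,c=cv2.connectedComponentsWithStats(m)
    for i in range(1,k):
        X=cast(d,c[i],.007)[0]
        if s[i,4]>8 and .4<X[0]<.66 and -.12<X[1]<.17: print(n,c[i].round(1),s[i],X.round(4))
E
python3 -c "
from stud import *
st([.508,-.095,.0745])
stud();stud('top')"
```

```text
t 7.9 p [ 0.504  -0.0947  0.2502] yaw 98.26 z [-0.002  0.001 -1.   ] op 0.017 F [ 1.  -0.3  1.1] oh 0.0726 q [-0.33 -0.18  1.93  0.    1.4  -0.48]
tool shift [-0.0012  0.0043  0.1757]
side [222.4 219.6] [219 217   9   6  27] [ 0.5041 -0.0454  0.007 ]
top [273.7 189.2] [269 184  10  12  86] [ 0.5752 -0.0429  0.007 ]
```

>>> drive_tool --rows '[[[-0.001,0.002,0.03],0],[[0,0,0.04],0],[[0,0,0.04],0],[[0,0,0.03],0],[[0,0,0.015],0],[[0,0,0.01],0],[[0,0,0.005],0],[[0,0,0.002],0],[[0,0,0],0]]'

```text
t: 8.9
tool_pos: [0.5077, -0.0957, 0.081]
tool_rot: [2.053, 2.375, 0.001]
contact_force: [0.1, -0.2, 0.3]
opening: 0.0167
grip_force: 0.0
```

```bash
python3 -c "
from stud import *
st()
d=get('side');im=d['image'];c=cv2.resize(im[165:265,170:290],None,fx=6,fy=6,interpolation=cv2.INTER_CUBIC);cv2.imwrite('pics/s3.png',c)"
```

```text
t 8.9 p [ 0.5077 -0.0957  0.081 ] yaw 98.31 z [ 0.002 -0.001 -1.   ] op 0.0167 F [ 0.1 -0.2  0.3] oh 0.0726 q [-0.33  0.05  2.02  0.    1.07 -0.48]
```

View pics/s3.png

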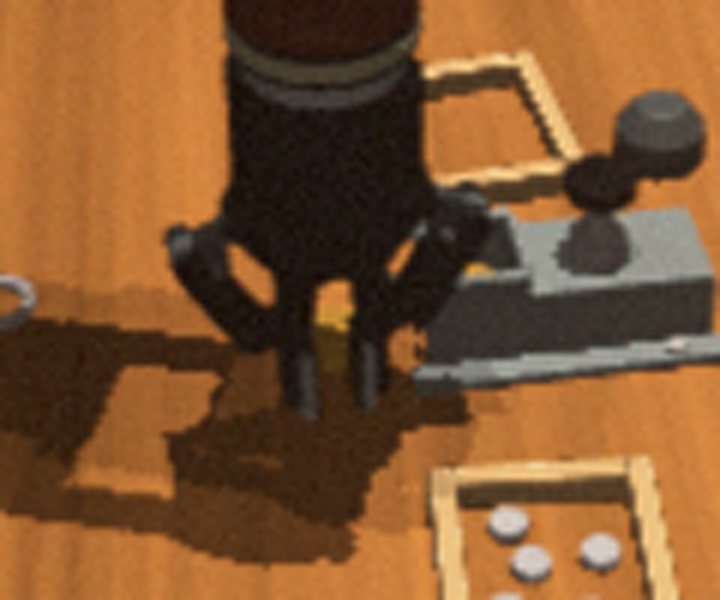

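The stud shows through the gap between the fingers at crop (332,330), and the fingers clear the feeder. I'll lower until they nearly touch the bench.

>>> drive_tool --rows '[[[0,0,0.003],0],[[0,0,0.002],0],[[0,0,0.001],0],[[0,0,0],0]]'

```text
t: 9.35
tool_pos: [0.5067, -0.0954, 0.0737]
tool_rot: [-2.055, -2.376, 0.0]
contact_force: [-0.0, -0.2, -0.4]
opening: 0.0172
grip_force: 0.0
```

>>> drive_tool --rows '[[[0,0,0.001],0],[[0,0,0.001],0],[[0,0,0],0]]'

```text
t: 9.65
tool_pos: [0.507, -0.0955, 0.0729]
tool_rot: [-2.054, -2.376, 0.001]
contact_force: [-3.1, 1.0, 6.9]
opening: 0.0168
grip_force: 3.5
```

>>> drive_tool --rows '[[[0,0,-0.002],0],[[0.006,0.0006,0],0],[[0.006,0.0006,0],0],[[0.006,0.0006,0],0],[[0.006,0.0006,0],0],[[0.006,0.0006,0],0],[[0.006,0.0006,0],0],[[0.006,0.0006,0],0],[[0.006,0.0006,0],0],[[0,0,0],0]]'

```text
t: 10.65
tool_pos: [0.5045, -0.0465, 0.0738]
tool_rot: [-2.053, -2.377, -0.0]
contact_force: [0.6, -0.0, 0.2]
opening: 0.0171
grip_force: 0.0
```

```bash
python3 -c "
from stud import *
st([.499,.0515,.075])
stud();stud('top')"
```

```text
t 10.65 p [ 0.5045 -0.0465  0.0738] yaw 98.36 z [-0.  0. -1.] op 0.0171 F [ 0.6 -0.   0.2] oh 0.0726 q [-0.24  0.04  2.04  0.    1.06 -0.38]
tool shift [ 0.0978  0.0088 -0.0011]
```

>>> drive_tool --rows '[[[0.007,0.0006,0],0],[[0.008,0.0007,0],0],[[0.008,0.0007,0],0],[[0.008,0.0007,0],0],[[0.008,0.0007,0],0],[[0.008,0.0007,0],0],[[0.008,0.0007,0],0],[[0.008,0.0007,0],0],[[0.008,0.0007,0],0],[[0.007,0.0007,0],0]]'

```text
t: 11.75
tool_pos: [0.5001, 0.0316, 0.0739]
tool_rot: [-2.054, -2.377, 0.0]
contact_force: [-0.3, 0.5, 0.4]
opening: 0.0174
grip_force: 0.2
```

>>> drive_tool --rows '[[[0.006,0.0006,0],0],[[0.005,0.0006,0],0],[[0.004,0.0006,0],0],[[0.003,0,0],0],[[0,0,0],0]]'

```text
t: 12.25
tool_pos: [0.4993, 0.0493, 0.0738]
tool_rot: [-2.054, -2.377, 0.0]
contact_force: [0.2, 0.5, -0.8]
opening: 0.0172
grip_force: 0.0
```

```bash
python3 -c "
from stud import *
st([.499,.0515,.075])
stud();stud('top')"
```

```text
t 12.25 p [0.4993 0.0493 0.0738] yaw 98.33 z [-0.  0. -1.] op 0.0172 F [ 0.2  0.5 -0.8] oh 0.0726 q [-0.05  0.03  2.06  0.    1.06 -0.2 ]
tool shift [ 0.0022  0.     -0.0012]
side [247.3 209.6] [245 209   6   2   9] [ 0.5732 -0.0112  0.007 ]
top [275.  189.6] [269 184  13  13 123] [ 0.5743 -0.0468  0.007 ]
```

>>> drive_tool --rows '[[[-0.01,0,0],0],[[-0.01,0,0],0],[[0,0,-0.03],0],[[0,0,-0.045],0],[[0,0,-0.045],0],[[0.022,-0.028,0],0],[[0.022,-0.028,0],0],[[0,0,0],0.14],[[0,0,0],0.14],[[0,0,0],0.14]]'

```text
t: 13.35
tool_pos: [0.4404, 0.0639, 0.1941]
tool_rot: [2.511, 1.888, 0.001]
contact_force: [0.1, -0.1, 0.8]
opening: 0.0171
grip_force: 0.0
```

>>> drive_tool --rows '[[[0,0,0],0.14],[[0,0,0],0.14],[[0,0,0],0.14],[[0,0,0],0.14],[[0,0,0],0.14],[[0,0,0],0.14],[[0,0,0],0.14],[[0,0,0],0.14],[[0,0,0],0.02],[[0,0,0],0]]'

```text
t: 14.35
tool_pos: [0.4406, 0.0641, 0.1939]
tool_rot: [3.132, 0.247, 0.0]
contact_force: [-0.4, 0.7, -0.2]
opening: 0.0171
grip_force: 0.0
```

```bash
python3 -c "
from stud import *
st([.4525,.068,.075])
stud();stud('top')
d=get('side');im=d['image'];c=cv2.resize(im[125:225,170:290],None,fx=6,fy=6,interpolation=cv2.INTER_CUBIC);cv2.imwrite('pics/s4.png',c)"
```

```text
t 14.35 p [0.4406 0.0641 0.1939] yaw 9.01 z [ 0. -0. -1.] op 0.0171 F [-0.4  0.7 -0.2] oh 0.0726 q [-0.02 -0.31  2.13 -0.    1.32  1.39]
tool shift [ 0.0124 -0.002   0.1189]
top [275.  189.6] [269 184  13  13 123] [ 0.5743 -0.0468  0.007 ]
```

View pics/s4.png

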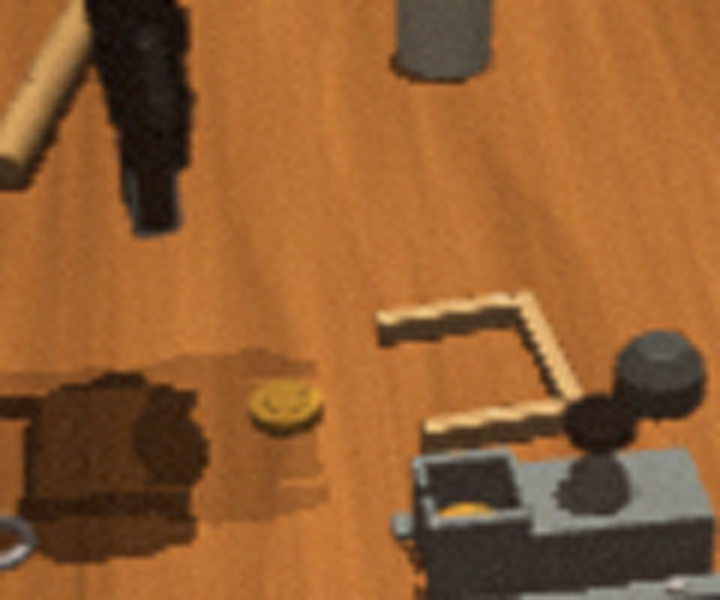

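The stud lies at crop (286,401), left of the bay's mouth between the walls' front ends at (378,312) and (424,425). I'll convert those.

```bash
python3 -c "
from h import *
d=get('side');f=lambda p:(np.array(p)+.5)/6-.5+[170,125]
s=cast(d,f((286,401)),.008)[0];print(s)
print(cast(d,f([(378,312),(527,292),(424,425)]),.014))
ex=np.array([np.cos(.158),np.sin(.158)]);ey=np.array([-ex[1],ex[0]])
print('in bay frame',(s[:2]-[.584,.0915])@np.c_[ex,ey])
t=s[:2]-.045*ex;print(t);st([*t,.075])"
```

```text
[0.49702722 0.07651781 0.008     ]
[[0.54584168 0.13699284 0.014     ]
 [0.62153934 0.1470988  0.014     ]
 [0.55948377 0.04369893 0.014     ]]
in bay frame [-0.08824679 -0.00111097]
[0.45258775 0.06943736]
t 14.55 p [0.4405 0.0645 0.1939] yaw 8.98 z [-0. -0. -1.] op 0.0172 F [-0.1  0.3  0. ] oh 0.0726 q [-0.02 -0.31  2.13 -0.    1.32  1.39]
tool shift [ 0.0127 -0.003   0.1189]
```

>>> drive_tool --rows '[[[0.006,-0.0015,0.02],0],[[0.006,-0.0015,0.03],0],[[0,0,0.03],0],[[0,0,0.02],0],[[0,0,0.01],0],[[0,0,0.006],0],[[0,0,0.003],0],[[0,0,0],0]]'

```text
t: 15.35
tool_pos: [0.4524, 0.0695, 0.0755]
tool_rot: [3.132, 0.245, 0.002]
contact_force: [0.7, -0.7, 0.2]
opening: 0.0173
grip_force: 0.0
```

```bash
python3 -c "
from stud import *
st([.564,.0883,.0745]);stud()"
```

```text
t 15.35 p [0.4524 0.0695 0.0755] yaw 8.94 z [ 0.001 -0.    -1.   ] op 0.0173 F [ 0.7 -0.7  0.2] oh 0.0726 q [-0.01 -0.08  2.16  0.    1.06  1.4 ]
tool shift [ 0.1131 -0.0013  0.0011]
```

>>> drive_tool --rows '[[[0.006,0,0.001],0],[[0.006,0,0],0],[[0.006,0,0],0],[[0.007,0,0],0],[[0.007,0,0],0],[[0.007,0,0],0],[[0.007,0,0],0],[[0.007,0,0],0],[[0.006,0,0],0],[[0,0,0],0]]'

```text
t: 16.4
tool_pos: [0.5111, 0.0787, 0.0741]
tool_rot: [3.132, 0.245, 0.001]
contact_force: [0.3, -1.1, 0.1]
opening: 0.0171
grip_force: 0.0
```

```bash
python3 -c "
from stud import *
st([.564,.0878,.0745]);stud();stud('top')"
```

```text
t 16.4 p [0.5111 0.0787 0.0741] yaw 8.93 z [ 0.001  0.    -1.   ] op 0.0171 F [ 0.3 -1.1  0.1] oh 0.0726 q [0.01 0.06 2.02 0.   1.06 1.42]
tool shift [ 0.0537 -0.0008 -0.0003]
top [275.  189.6] [269 184  13  13 123] [ 0.5743 -0.0468  0.007 ]
```

>>> drive_tool --rows '[[[0.005,0,0],0],[[0.007,0,0],0],[[0.007,0,0],0],[[0.007,0,0],0],[[0.007,0,0],0],[[0.007,0,0],0],[[0.006,0,0],0],[[0.005,0,0],0],[[0.003,0,0],0],[[0,0,0],0]]'

```text
t: 17.5
tool_pos: [0.5639, 0.087, 0.074]
tool_rot: [3.132, 0.245, 0.0]
contact_force: [-0.9, -0.1, -0.1]
opening: 0.0171
grip_force: 0.0
```

>>> drive_tool --rows '[[[-0.008,0,0],0],[[-0.012,0,0],0],[[0,0,-0.03],0],[[0,0,-0.045],0],[[-0.03,0,-0.03],0],[[-0.045,0,0],0],[[-0.045,0,0],0],[[0,0,0],0]]'

```text
t: 18.3
tool_pos: [0.4181, 0.0651, 0.1754]
tool_rot: [-3.132, -0.244, 0.009]
contact_force: [0.0, 0.4, -0.1]
opening: 0.0172
grip_force: 0.0
```

```bash
python3 -c "
from stud import *
st();stud();stud('top')
d=get('side');im=d['image'];c=cv2.resize(im[140:240,190:310],None,fx=6,fy=6,interpolation=cv2.INTER_CUBIC);cv2.imwrite('pics/s5.png',c)"
```

```text
t 18.3 p [0.4181 0.0651 0.1754] yaw 8.92 z [-0.006 -0.    -1.   ] op 0.0172 F [ 0.   0.4 -0.1] oh 0.0726 q [-0.02 -0.34  2.19 -0.    1.3   1.39]
side [249.5 185.9] [244 184  11   6  42] [0.5914 0.0952 0.007 ]
top [226.5 183.4] [221 178  12  12 117] [0.5895 0.0914 0.007 ]
top [275.  189.6] [269 184  13  13 123] [ 0.5743 -0.0468  0.007 ]
```

View pics/s5.png

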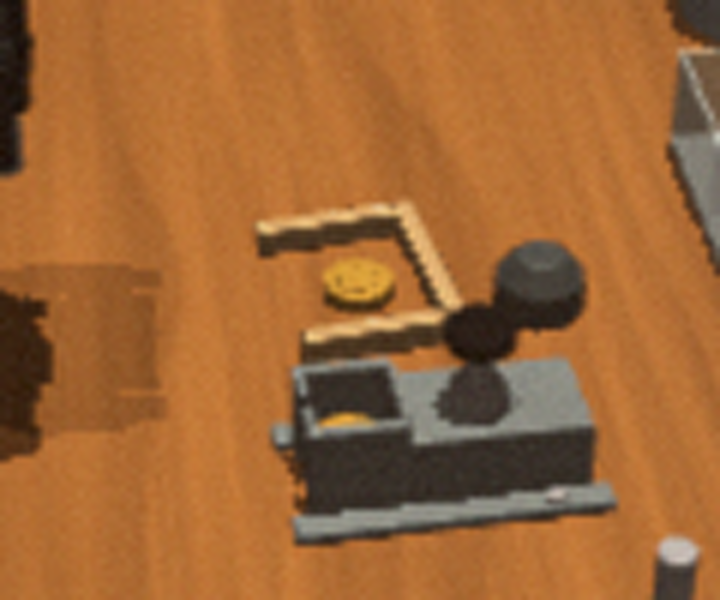

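The stud lies flat in the bay at crop (358,283), about (0.590,0.092), or 5 mm past the bay's centre and wholly inside. The robot is clear of everything, so I'm handing in.

```bash
python3 -c "
from h import *
print(ctrl.finish_job())"
```

```text
the job is handed in; nothing more can be done
None
```

The job is handed in: one full plunger press ejected a single stud, which I pushed flat along the bench into the bay (about 5 mm past its centre, wholly inside), with brass still showing in the magazine and no bystander touched as far as I could see.

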